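# Screw the desk jar's lid down snug

### The arm

A 6-joint arm with a two-finger parallel gripper is mounted at the origin on the work surface. World frame = base frame: x ahead of the robot, y to its left, z up, the work surface at z = 0. Lengths are in m, angles in rad, forces in N, time in s.
With the tool pointing down it reaches from about 0.275 to 0.875 m from the base axis. Payload 12.5 kg.
Tool frame: the origin (TCP) lies on the centre line of the jaws, within the pads' length; the fingertips stand r.finger_overhang ahead of it and the grasp point (between the pads) lies 3 mm ahead of it (r.finger_overhang is the distance from the TCP to the fingertips, in m); z points along the fingers, y is the direction in which the jaws open and shut (so a half turn about z gives the same grasp; the last joint's range is limited). The gripper opens to 85 mm and grips with 20 to 120 N. Pads are 22 mm wide; open, the fingers measure 114 mm over their backs; the gripper's body (76 mm by 85 mm) begins 54 mm behind the grasp point. The pads swing forward as they close: fully open they stand 13 mm farther back than shut.
Start: joints at [-1.435, 0.351, 1.652, -0, 1.139, -0.085], TCP at [0.12, -0.537, 0.253] pointing down, gripper open.
Joint ranges: [-2.75, 2.75], [-0.79, 2.1], [0.01, 2.65], [-1.57, 4.71], [0.07, 3.14], [-2.87, 2.87]. Speed limits (rad/s): [2.22, 2.22, 2.79, 3.14, 3.14, 3.14].

### API

Orientations are given as a unit quaternion [x, y, z, w].
In Python, from cell import r, optics gives the robot as it stands. The module is installed in compiled form; this text tells all that it offers. Calls block until the motion is done:
- r.move_to(position, orientation): joint-space move of the TCP to a pose.
- r.move_linear(position, rot=None, vel=0.15): straight line of the TCP; rot=None keeps the orientation; vel is the mean speed in m/s.
- r.set_joints(angles): joint-space move.
- r.set_gripper(opening, squeeze=None): opening from 0.0 (shut) to 1.0 (fully open); squeeze is the grip in N (None keeps the last); returns when the fingers have stopped.
- r.sleep(seconds).
- r.inverse_kinematics(position, orientation): joint angles nearest the present ones, or None.
- optics.get_image(name): name is "side" or "top"; returns a dict with "pixels" (384x512x3 uint8, red, green, blue), "depth" (384x512 float32, m along the optical axis (not along the pixel's ray), 0 where there is no reading), "fx", "fy", "cx", "cy" (pixels), "D" ([k1, k2, p1, p2, k3] as OpenCV has them; the pictures are not rectified), "camera_from_world" (4x4, takes a point from world to camera coordinates). Camera axes: x right, y down, z forward; pixel columns grow to the right and rows downward; lengths in m; the calibration is good to about 2 mm. A picture is of the moment at which its call begins.
A pose or a line that the arm cannot do raises r.PlanningError and nothing moves.
- r.hand_in(): hands the job in, once; it reports no verdict.
Readings, each from a call of its own:
- r.current_t(): time.
- r.current_q(): joint angles.
- r.current_qvel(): joint speeds.
- r.current_effort(): joint torques, N m.
- r.current_tool_pos(): TCP position.
- r.current_ee_rot(): TCP orientation.
- r.current_contact_force(): force on the tool from outside, world axes, zero at the start.
- r.current_torque(): the same for the moment, N m.
- r.current_opening(): opening from 0.0 (shut) to 1.0 (fully open).
Only numpy, scipy, OpenCV 4.12 (cv2) and the standard library are available. Lean on these libraries where they do the work, as an engineer would, in place of code of your own. Each camera call takes 0.05 s, during which the arm holds its last target.

### The job

The lid of the tallest of the three glass clip jars on the desk has been left loose. Screw it down clockwise until it is snug: the turning grows clearly stiffer and the pointer on the lid comes over the stud on the jar's foot. Stop there for a moment without overtightening, let go (it may spring back a little), and leave the lids of the other two jars as they are.

Things in the scene. Friction and masses are not known exactly. Their poses are not given: they have to be found in the camera images.
- tall_lid_top (a point): Centre of the top of the tallest jar's lid, 165 mm above the desk: a round ribbed aluminium cap, 52 mm across, 22 mm tall, to be gripped at any yaw. Under it 21 mm of free neck, 46 mm across, then the jar, 64 mm across, fixed in a wooden foot 80 mm square, 30 mm high. The point turns with the lid: z up, x along its black pointer. Dark stud on the foot, on its far side, 35 mm out.
- tall_lid (a joint): Turn of that lid on its thread (rad), growing clockwise seen from above (tightening), against an even friction of 0.04 N m. It starts at -1.2 to -0.6 and ends at 0, where the seal touches; from there further turning of the lid goes into tall_seal. The lid does not sink as it turns.
- tall_seal (a joint): How far that lid has been turned on, clockwise, after its seal touched (rad), 0 before. It resists like a spring, 1.5 N m per rad, with 0.1 N m of friction. Snug is a turn to 0.06 to 0.45, held 0.2 s; the pointer is over the stud at 0.2 (0.4 N m turning, 0.2 to 0.4 held still). Above 0.45 (0.7 N m) it is overtightened. Let go, it springs back to 0.07 or less, as it should.
- mid_lid (a joint): Turn (rad, clockwise positive) of the same kind of lid on the jar of middle height (lid top 122 mm above the desk, jar 68 mm across). It is already tight, at its stop at 0. Leave it alone.
- squat_lid (a joint): Turn (rad, clockwise positive) of the same kind of lid on the lowest jar (lid top 90 mm above the desk, jar 72 mm across). It is already tight, at its stop at 0. Leave it alone.
Things that resemble listed ones, but are neither listed nor needed, are in the scene too. What is shaped like the part that bears tall_lid_top but orange or red is not meant.

How it is judged:
On the way:
1. the tallest jar's lid is screwed snug: 0.06 to 0.45 rad past its seal's first touch, for 0.2 s (value of joint tall_lid above -0.05 rad and value of joint tall_seal between 0.06 and 0.45 rad), for 0.2 s.
At the end, for the whole second after the job is handed in: The tallest jar's lid, having been screwed snug, rests home on its seal (within 0.05 rad of its first touch or further on, at most 0.45 rad), not turning (value of joint tall_lid above -0.05 rad and value of joint tall_seal below 0.45 rad and velocity of joint tall_lid between -0.05 and 0.05 rad/s).
It fails at once if the tallest jar's lid is overtightened (over 0.45 rad past the seal's first touch) (value of joint tall_seal above 0.45 rad).
It fails at once if the lid of another jar is loosened by more than 0.15 rad (value of joint any of mid_lid, squat_lid below -0.15 rad).
It also fails if it takes over 43 s, if anything falls off the work surface, if the arm or the gripper's body presses on something with over 40 N, if the wrist force passes 120 N, or if a joint passes its speed limit or range.

## Working session

There is one attempt and no reset: what is moved stays moved. The work goes in short steps, each a Python script; the robot and the scene stay as the last script left them, time stands still between calls to the robot, and variables do not carry over. Pictures are saved under pics/ and viewed, and the job is handed in when it is done.

```bash
mkdir -p pics
python3 - <<'E'
from cell import r, optics
import cv2, numpy as np, pickle
for n in ("side","top"):
    im=optics.get_image(n); pickle.dump(im,open(f"{n}.pkl","wb"))
    cv2.imwrite(f"pics/{n}0.png",cv2.resize(im["pixels"][:,:,::-1],(800,600),interpolation=cv2.INTER_CUBIC))
    print(n,im["fx"],im["cx"],im["cy"],im["D"]);print(np.round(im["camera_from_world"],3))
print(r.current_t(),r.finger_overhang,r.current_ee_rot(),r.current_opening())
E
```

```text
side 436.2297679522854 251.09412820429105 191.48871016968124 [-0.10212531  0.          0.          0.          0.        ]
[[-0.962 -0.272 -0.017  0.494]
 [-0.176  0.667 -0.724  0.246]
 [ 0.208 -0.694 -0.689  1.203]
 [ 0.     0.     0.     1.   ]]
top 396.88786337478706 250.7536986561414 189.25665469895216 [0.04030732 0.         0.         0.         0.        ]
[[-0.03  -0.999  0.012 -0.076]
 [-0.996  0.029 -0.089  0.55 ]
 [ 0.088 -0.014 -0.996  1.04 ]
 [ 0.     0.     0.     1.   ]]
0.1 0.022 [ 9.93912861e-01  1.10167718e-01 -1.93258174e-05 -5.45750288e-04] 1.0007987347723648
```

View pics/side0.png

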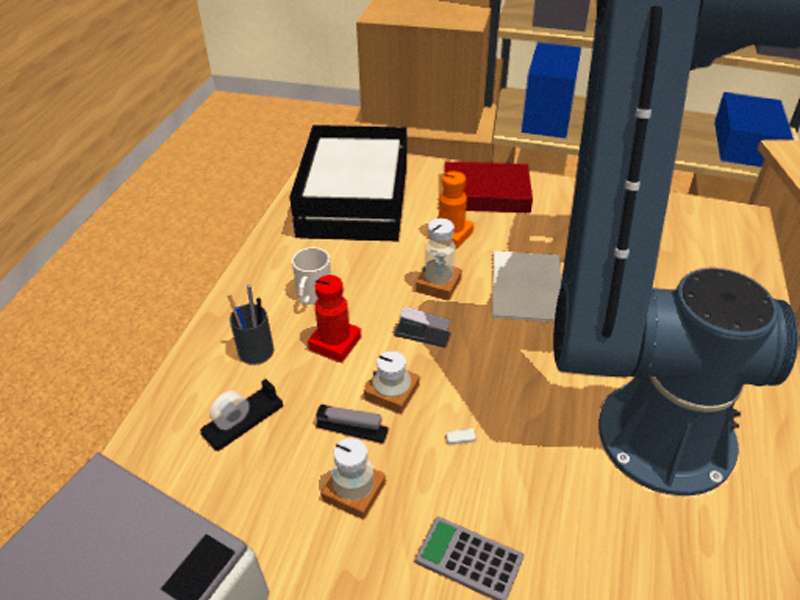

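View pics/top0.png

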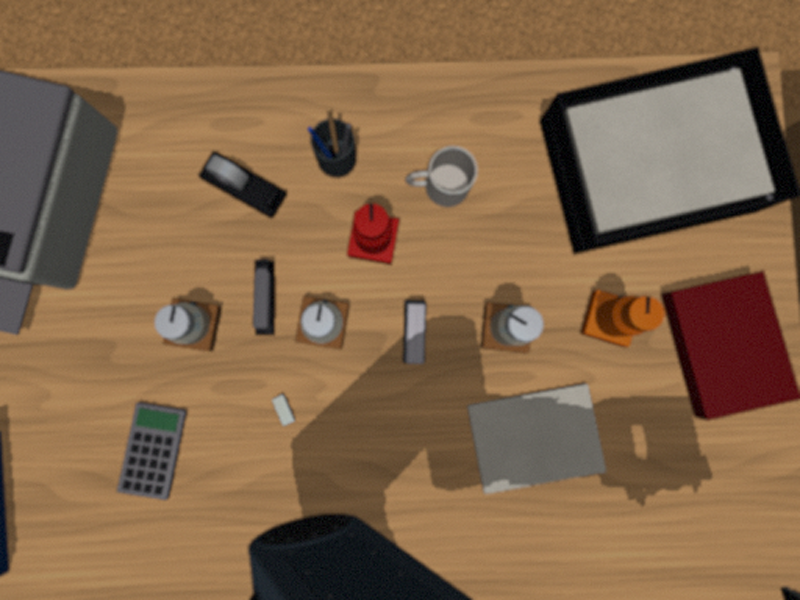

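Side picture (800×600): aluminium-lidded glass jars at (441,230), (391,365) and (350,455). Look-alikes are the orange one at (453,180) and the red one at (330,290). In the top view the lids are at (522,325), (320,320) and (174,322), orange is at (640,313) and red at (372,222). The jar at side (441,230) / top (522,325) has the longest body, and its pointer is off "up", while the other two point up. Next: measure all three heights and crop.

```bash
cat > h.py <<'E'
import numpy as np, cv2
def ray(im,uv):
    K=np.array([[im["fx"],0,im["cx"]],[0,im["fy"],im["cy"]],[0,0,1]])
    n=cv2.undistortPoints(np.array([[uv]],float),K,np.array(im["D"]))[0,0]
    T=np.array(im["camera_from_world"]);R=T[:3,:3];c=-R.T@T[:3,3]
    d=R.T@np.array([n[0],n[1],1]);return c,d
def plane(im,uv,z):
    c,d=ray(im,uv);return c+d*(z-c[2])/d[2]
def proj(im,p):
    T=np.array(im["camera_from_world"])
    K=np.array([[im["fx"],0,im["cx"]],[0,im["fy"],im["cy"]],[0,0,1]])
    return cv2.projectPoints(np.array([p],float),cv2.Rodrigues(T[:3,:3])[0],T[:3,3],K,np.array(im["D"]))[0][0,0]
def tri(a,b):
    (c1,d1),(c2,d2)=a,b
    s=np.linalg.lstsq(np.c_[d1,-d2],c2-c1,rcond=None)[0]
    p,q=c1+d1*s[0],c2+d2*s[1];return (p+q)/2,np.linalg.norm(p-q)
E
python3 - <<'E'
import pickle,cv2,numpy as np
from h import *
S=pickle.load(open("side.pkl","rb"));T=pickle.load(open("top.pkl","rb"))
guess={"A":((441,230),(522,325)),"B":((391,365),(320,320)),"C":((350,455),(174,322))}
for k,(s,t) in guess.items():
    p,e=tri(ray(S,np.array(s)*.64),ray(T,np.array(t)*.64));print(k,np.round(p,3),round(e,4))
def crop(im,c,n,h=24):
    x,y=(np.array(c)*.64).astype(int);p=im["pixels"][y-h:y+h,x-h:x+h,::-1]
    return cv2.resize(p,(390,390),interpolation=cv2.INTER_NEAREST)
cv2.imwrite("pics/crop1.png",np.hstack([crop(S,(441,245),0,30),crop(T,(522,325),0)]))
# depth-based lid top height
for k,(s,t) in guess.items():
    x,y=(np.array(t)*.64).astype(int)
    c,d=ray(T,(x,y)); dep=np.median(T["depth"][y-3:y+4,x-3:x+4]);print(k,np.round(c+d*dep,3), T["pixels"][y,x])
E
```

```text
A [ 0.487 -0.284  0.155] 0.0004
B [0.507 0.027 0.076] 0.0003
C [0.509 0.25  0.11 ] 0.0003
A [ 0.486 -0.281  0.167] [164 166 172]
B [0.508 0.027 0.092] [101 105 106]
C [0.508 0.247 0.124] [149 150 154]
```

View pics/crop1.png

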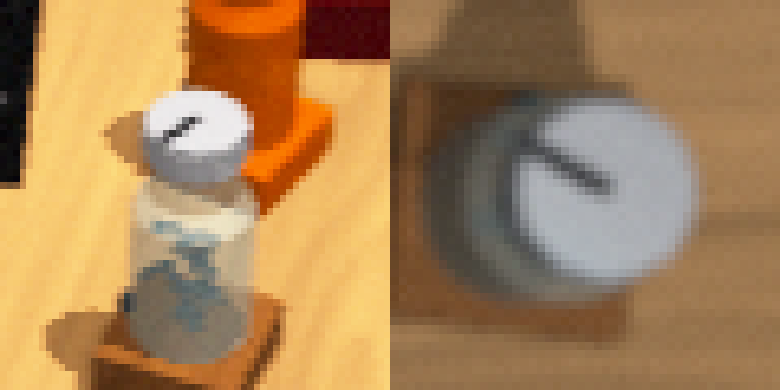

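The crops confirm the choice: tall jar, lid top at about 0.167 m by depth (the others 0.092 and 0.124). The pointer runs up-left in the top view, and the dark stud is at crop (127,303) on the jar's far (+x) side. Next: centre, pointer and stud.

Run:
```python
import pickle,cv2,numpy as np
from h import *
S=pickle.load(open("side.pkl","rb"));T=pickle.load(open("top.pkl","rb"))
def comp(m,uv):
    n,l,st,ce=cv2.connectedComponentsWithStats(m.astype(np.uint8)); 
    y,x=int(uv[1]),int(uv[0]); return (l==l[y,x]),st[l[y,x]]
# top view: lid face by depth (z within 8 mm of .167) 
h,w=T["depth"].shape
def zmap(im):
    M=np.array(im["camera_from_world"]);K=np.array([[im["fx"],0,im["cx"]],[0,im["fy"],im["cy"]],[0,0,1]])
    u,v=np.meshgrid(np.arange(w),np.arange(h));P=np.stack([u,v],-1).reshape(-1,1,2).astype(float)
    n=cv2.undistortPoints(P,K,np.array(im["D"]))[:,0];d=im["depth"].reshape(-1,1)
    X=(np.c_[n,np.ones(len(n))]*d-M[:3,3])@M[:3,:3];return X.reshape(h,w,3)
for nm,im,uv in (("top",T,(334,208)),("side",S,(282,147))):
    X=zmap(im);px=im["pixels"].astype(int)
    m=(X[...,2]>.155)&(X[...,2]<.178)&(np.hypot(X[...,0]-.487,X[...,1]+.283)<.05)
    ys,xs=np.nonzero(m);print(nm,"n",len(xs),"depth mean",X[m].mean(0).round(4))
    cn=max(cv2.findContours(m.astype(np.uint8),cv2.RETR_EXTERNAL,cv2.CHAIN_APPROX_NONE)[0],key=cv2.contourArea)
    e=cv2.fitEllipse(cn);print("ellipse",e,"->",plane(im,e[0],.165).round(4))
    W=np.array([plane(im,q[0],.165)[:2] for q in cn.astype(float)]);c,rad=cv2.minEnclosingCircle(W.astype(np.float32)*1000);print("circ mm",c,rad)
    g=px.max(2);dk=m&(g<110);dk&=cv2.erode(m.astype(np.uint8),np.ones((3,3)))>0
    y,x=np.nonzero(dk);D=np.array([plane(im,(a,b),.165)[:2] for a,b in zip(x,y)])
    C=plane(im,e[0],.165)[:2]
    mu=D.mean(0);ev=np.linalg.svd(D-mu)[2][0];ev*=np.sign(ev@(mu-C));
    print("ptr",len(D),"mean",mu.round(4),"axis deg",np.degrees(np.arctan2(ev[1],ev[0])),"mean dir deg",np.degrees(np.arctan2(*(mu-C)[::-1])))
# stud in side view
x0,y0=252,126
px=S["pixels"].astype(int)
print(px[y0+44:y0+50,x0+16:x0+24].max(2))
p=plane(S,(x0+19.5-.5,y0+46.5-.5),.034);print("stud",p.round(4))
```

```text
top n 412 depth mean [ 0.488  -0.2843  0.1658]
ellipse ((335.1378479003906, 207.1981964111328), (21.734373092651367, 22.402223587036133), 98.15062713623047) -> [ 0.4881 -0.2845  0.165 ]
circ mm (488.3097839355469, -283.9588317871094) 27.05210304260254
ptr 17 mean [ 0.4961 -0.2736] axis deg 78.61101488514322 mean dir deg 53.55858838954951
side n 169 depth mean [ 0.4869 -0.2809  0.1647]
ellipse ((282.1689758300781, 145.53692626953125), (11.867339134216309, 16.198209762573242), 93.33802032470703) -> [ 0.4867 -0.2801  0.165 ]
circ mm (486.0370788574219, -279.2307434082031) 32.859066009521484
ptr 5 mean [ 0.4963 -0.2772] axis deg 63.59318297774425 mean dir deg 16.4261841079376
[[245 245 230 161 138 114 113 116]
 [246 236 173  65  90 112 114 116]
 [245 226 113  53  87 111 110 118]
 [245 229 117  52  87 112 115 117]
 [169 154 114 100 111 112 112 117]
 [156 125 120 115 110 116 115 117]]
stud [ 0.5246 -0.2933  0.034 ]
```

Centre from the top view is (0.488, -0.2845). Next I'll refine the pointer and foot angles, approaching in the same script.

```bash
python3 - <<'E'
import pickle,cv2,numpy as np
from h import *
T=pickle.load(open("top.pkl","rb"));C=np.array([.488,-.2843])
g=T["pixels"].astype(float).max(2)
# pointer: darkness inside disc r<22mm, weighted line
u,v=np.meshgrid(np.arange(318,352),np.arange(190,226))
P=np.array([plane(T,(a,b),.165)[:2] for a,b in zip(u.ravel(),v.ravel())]);G=g[v.ravel(),u.ravel()]
rr=np.linalg.norm(P-C,axis=1);k=rr<.020
wt=np.clip(150-G[k],0,None);Q=P[k];mu=(Q*wt[:,None]).sum(0)/wt.sum()
ev=np.linalg.eigh(np.cov((Q-mu).T,aweights=wt))[1][:,1];ev*=np.sign(ev@(mu-C))
print("ptr axis",np.degrees(np.arctan2(ev[1],ev[0])),"mean dir",np.degrees(np.arctan2(*(mu-C)[::-1])),mu-C)
# foot: brown darker than the desk
hsv=cv2.cvtColor(T["pixels"],cv2.COLOR_RGB2HSV)
x0,y0=300,180
cv2.imwrite("pics/foot.png",cv2.resize(T["pixels"][180:236,300:356,::-1],(560,560),interpolation=cv2.INTER_CUBIC))
for c in ((314,222),(314,196),(330,222),(305,208),(350,208)):print(c,hsv[c[1],c[0]],T["pixels"][c[1],c[0]])
E
python3 - <<'E'
from cell import r
import numpy as np
psi=1.6
o=[np.cos(psi/2),np.sin(psi/2),0,0]
print(r.current_torque(),r.current_contact_force())
q=r.inverse_kinematics([.488,-.2843,.25],o);print(np.round(q,3))
r.move_to([.488,-.2843,.25],o)
print(r.current_t(),r.current_q(),r.current_tool_pos())
E
```

```text
ptr axis 57.58750704519848 mean dir 44.73929145678751 [0.00666954 0.00660912]
(314, 222) [ 14 157 115] [115  77  44]
(314, 196) [ 14 163 102] [102  68  37]
(330, 222) [ 13 151 120] [120  80  49]
(305, 208) [ 15 124 165] [165 126  85]
(350, 208) [ 16 126 164] [164 125  83]
[-0.05778172 -0.02158776  0.0443575 ] [ 0.21434654 -0.31440652  0.01929312]
[-0.61   0.381  1.617 -0.     1.144 -0.639]
1.7333 [-6.11440770e-01  3.80844471e-01  1.61657535e+00 -1.63315762e-04
  1.14423173e+00 -6.38827062e-01] [ 0.48753395 -0.28504847  0.24997216]
```

View pics/foot.png

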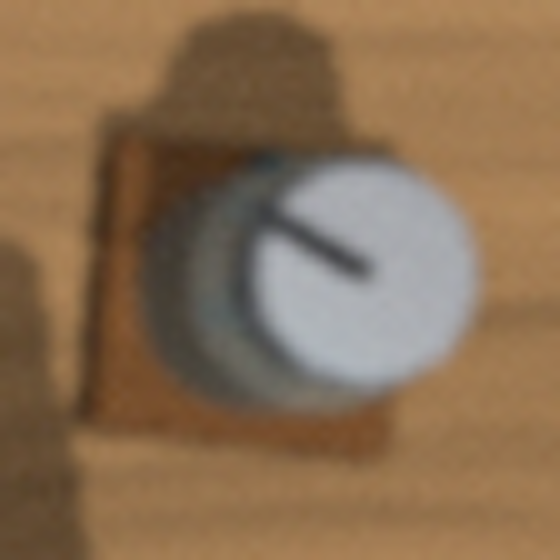

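Run:
```python
import pickle
from h import *
T=pickle.load(open("top.pkl","rb"));S=pickle.load(open("side.pkl","rb"));C=np.array([.488,-.2843])
f=lambda x,y,z:plane(T,(300+x/10-.45,180+y/10-.45),z)[:2]
an=lambda d:np.degrees(np.arctan2(d[1],d[0])).round(1)
print("stud",f(263,160,.033)-C,an(f(263,160,.033)-C))
print("edges",an(f(110,130,.03)-f(92,415,.03)),an(f(90,425,.03)-f(370,458,.03))-90)
print("ptr",an(f(262,207,.165)-f(368,270,.165)),f(368,270,.165)-C,f(262,207,.165)-C)
```

```text
stud [ 0.03661995 -0.00677541] -10.5
edges -6.1 -8.299999999999997
ptr 57.3 [ 0.00147433 -0.0030511 ] [0.01681569 0.02084386]
```

Run:
```python
import pickle
from h import *
T=pickle.load(open("top.pkl","rb"));S=pickle.load(open("side.pkl","rb"))
L=[]
for nm,im,(x,y),th in (("top",T,(335,207),135),("side",S,(282,145),205)):
    b=np.zeros(im["depth"].shape,np.uint8);b[y-16:y+16,x-14:x+15]=im["pixels"].min(2)[y-16:y+16,x-14:x+15]>th
    n,l,st,_=cv2.connectedComponentsWithStats(b);i=1+np.argmax(st[1:,4]);m=(l==i).astype(np.uint8)
    cn=max(cv2.findContours(m,cv2.RETR_EXTERNAL,cv2.CHAIN_APPROX_NONE)[0],key=cv2.contourArea)
    e=cv2.fitEllipse(cv2.convexHull(cn));L.append(ray(im,e[0]));print(nm,st[i],np.round(e[0],2),np.round(e[1],1),plane(im,e[0],.165).round(4))
p=tri(*L);print("tri",p[0].round(4),p[1])
# side crop
cv2.imwrite("pics/lidside.png",cv2.resize(S["pixels"][130:165,265:300,::-1],(560,560),interpolation=cv2.INTER_NEAREST))
```

```text
top [326 197  22  22 336] [336.33 207.02] [21.1 21.8] [ 0.4884 -0.2873  0.165 ]
side [275 140  15   9 100] [281.88 144.08] [ 9.1 14.8] [ 0.4893 -0.2872  0.165 ]
tri [ 0.4888 -0.2871  0.1651] 0.0008584193756695261
```

View pics/lidside.png

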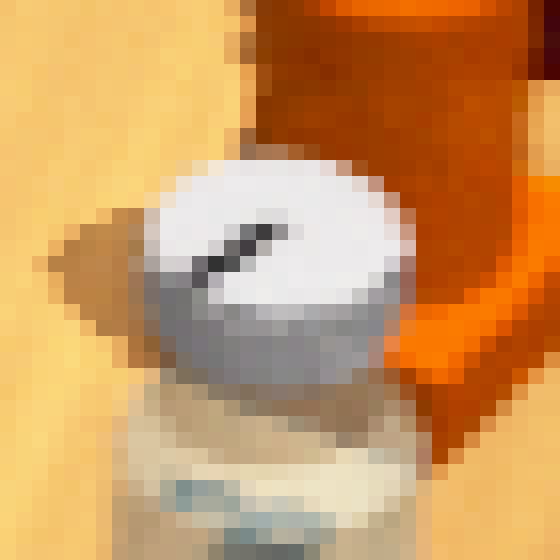

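Bright-face ellipses in both views agree: lid centre (0.4888, -0.2871, 0.165), triangulated with a 0.9 mm gap. Relative to that centre the pointer is at about 57° and the stud at about -6.5°, so roughly 1.12 rad to go, with the seal touching near 0.92.

Run:
```python
from cell import r,optics
import numpy as np,cv2
psi=1.6
o=[np.cos(psi/2),np.sin(psi/2),0,0]
r.move_linear([.4888,-.2871,.22],o,vel=.1)
r.move_linear([.4888,-.2871,.159],o,vel=.06)
r.sleep(.3)
print("pre",r.current_tool_pos(),np.round(r.current_torque(),3),np.round(r.current_contact_force(),2))
r.set_gripper(0.0,squeeze=25);r.sleep(.3)
print("grip",r.current_opening(),r.current_tool_pos(),np.round(r.current_torque(),3),np.round(r.current_contact_force(),2),r.current_t())
im=optics.get_image("side");cv2.imwrite("pics/grip.png",cv2.resize(im["pixels"][90:240,200:400,::-1],(800,600),interpolation=cv2.INTER_CUBIC))
```

```text
pre [ 0.48885443 -0.28713758  0.15916983] [-0.017  0.005 -0.022] [0.07 0.07 0.18]
grip 0.6018290742127479 [ 0.4892515  -0.28712234  0.15928754] [ 0.356 -0.836  0.035] [4.3  3.31 3.32] 4.3583
```

View pics/grip.png

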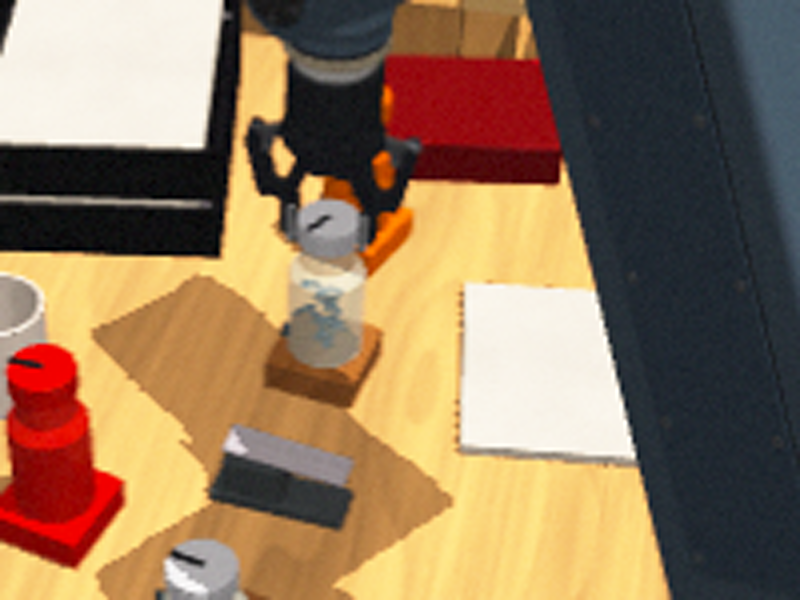

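The pads hold the tall lid at its rim (opening 0.60 ≈ 51 mm, pointer visible at (320,222)), with little side force. Firm up the grip and turn, reading the moment.

Run:
```python
from cell import r
import numpy as np
r.set_gripper(0.0,squeeze=60);r.sleep(.2)
q0=np.array(r.current_q());t0=r.current_torque()
print("q6",q0[5],np.round(t0,3),np.round(r.current_contact_force(),1))
np.save("q0.npy",q0)
for d in (.1,.4,.65,.75,.8,.85,.9):
    q=q0.copy();q[5]+=d;r.set_joints(q);r.sleep(.1)
    print(d,round(r.current_q()[5]-q0[5],3),"Mz",np.round(r.current_torque()[2]-t0[2],3),np.round(r.current_contact_force(),1),round(r.current_t(),2))
```

```text
q6 -0.6423966970475198 [ 0.458 -0.7    0.003] [3.6 3.  5.4]
0.1 0.097 Mz 0.026 [2.2 1.4 4.4] 5.17
0.4 0.396 Mz 0.043 [1.1 2.5 4.1] 5.67
0.65 0.647 Mz -0.043 [0.5 3.3 5.9] 6.12
0.75 0.747 Mz -0.045 [0.  2.5 5.3] 6.47
0.8 0.797 Mz -0.088 [0.3 2.7 6.5] 6.82
0.85 0.847 Mz -0.033 [1.1 3.  5.2] 7.17
0.9 0.897 Mz -0.031 [0.1 2.2 4.4] 7.52
```

```bash
cat > turn.py <<'E'
from cell import r
import numpy as np,sys
q0=np.load("q0.npy")
def step(d):
    q=q0.copy();q[5]+=d;r.set_joints(q);r.sleep(.05)
    M=[];E=[]
    for _ in range(10): M.append(r.current_torque()[2]);E.append(r.current_effort()[5]);r.sleep(.01)
    m=np.mean(M);print(d,"q6",round(r.current_q()[5]-q0[5],3),"Mz",round(m,3),"+-",round(np.std(M),3),"eff6",round(np.mean(E),3),"t",round(r.current_t(),2));return m
E
python3 - <<'E'
from turn import *
for d in (.9,.94,.98,1.02,1.06):
    if step(d)>.35: break
E
```

```text
0.9 q6 0.897 Mz -0.039 +- 0.029 eff6 -0.039 t 7.9
0.94 q6 0.937 Mz -0.03 +- 0.031 eff6 -0.023 t 8.28
0.98 q6 0.977 Mz -0.045 +- 0.019 eff6 -0.024 t 8.67
1.02 q6 1.017 Mz -0.007 +- 0.03 eff6 0.002 t 9.05
1.06 q6 1.057 Mz 0.047 +- 0.022 eff6 0.061 t 9.43
```

Run:
```python
from turn import *
from cell import optics
import cv2
for d in (1.09,1.12):
    if step(d)>.35: break
im=optics.get_image("side")
cv2.imwrite("pics/t1.png",cv2.resize(im["pixels"][130:205,240:340,::-1],(800,600),interpolation=cv2.INTER_CUBIC))
```

```text
1.09 q6 1.087 Mz 0.08 +- 0.028 eff6 0.101 t 9.82
1.12 q6 1.117 Mz 0.135 +- 0.028 eff6 0.145 t 10.2
```

View pics/t1.png

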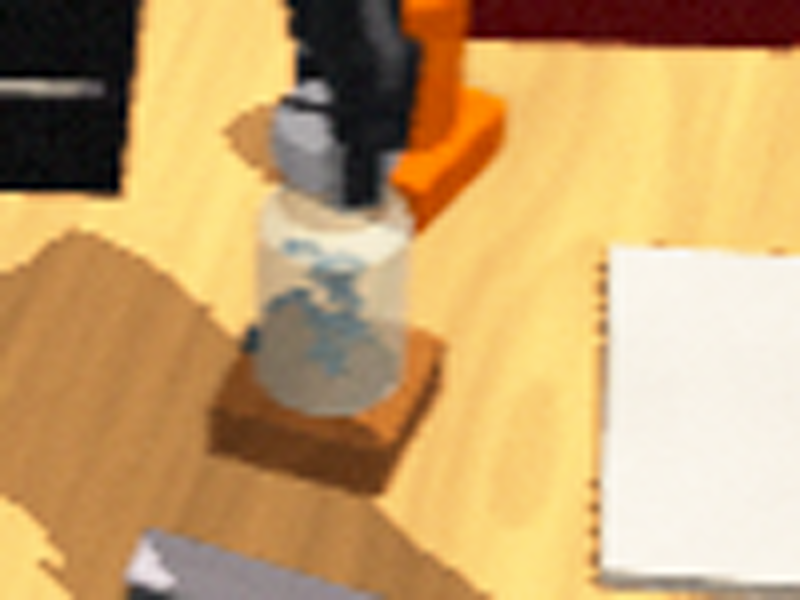

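Run:
```python
from h import *
from cell import optics
import pickle
im=optics.get_image("side");t=optics.get_image("top");pickle.dump(im,open("s2.pkl","wb"))
C=np.array([.4888,-.2871,.165])
for a in (0,-5,-6.5,-10,5,10,20,30):
    d=np.array([np.cos(np.radians(a)),np.sin(np.radians(a)),0])
    u=[(proj(im,C+d*k)-[240,130]+.5)*8 for k in (0,.012,.024)]
    print(a,np.round(u).astype(int).tolist())
big=cv2.resize(im["pixels"][138:158,270:296,::-1],(780,600),interpolation=cv2.INTER_NEAREST);cv2.imwrite("pics/t2.png",big)
cv2.imwrite("pics/t3.png",cv2.resize(t["pixels"][180:236,300:356,::-1],(560,560),interpolation=cv2.INTER_CUBIC))
```

```text
0 [[340, 117], [311, 112], [282, 108]]
-5 [[340, 117], [311, 111], [283, 105]]
-6.5 [[340, 117], [312, 110], [283, 104]]
-10 [[340, 117], [312, 109], [285, 102]]
5 [[340, 117], [310, 114], [281, 111]]
10 [[340, 117], [310, 116], [280, 114]]
20 [[340, 117], [310, 119], [280, 120]]
30 [[340, 117], [311, 122], [282, 127]]
```

View pics/t2.png

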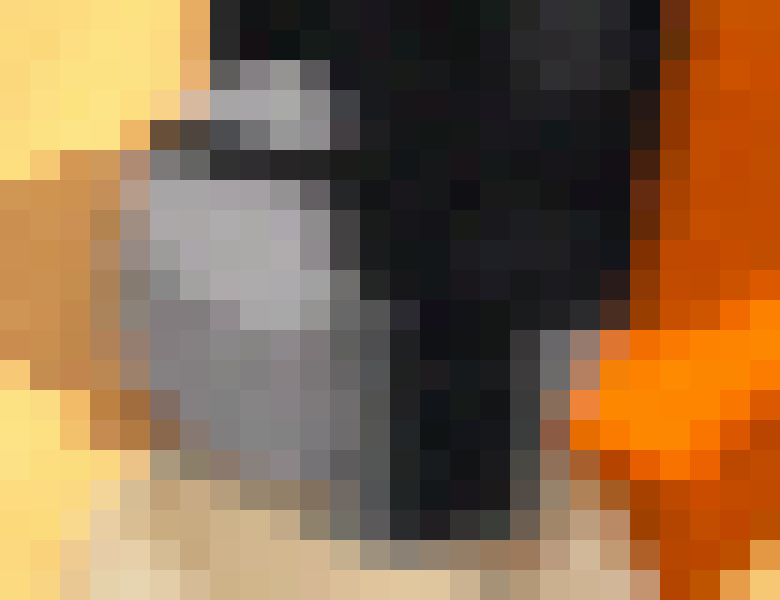

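View pics/t3.png

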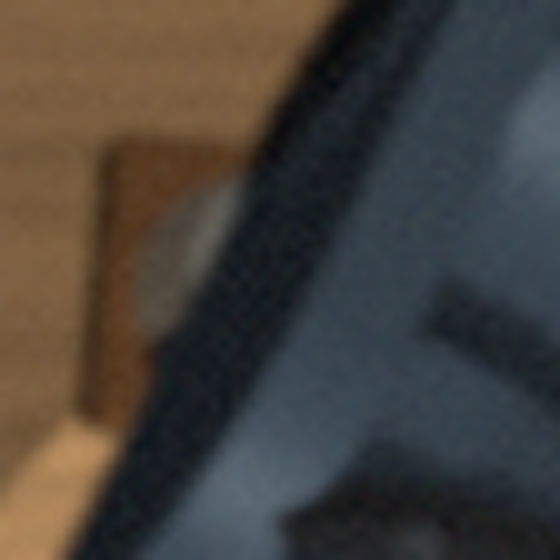

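The pointer (t1: about (288,102) to (324,108)) matches a projected direction of -7° to -10°, so it is over the stud (-6.5°). The moment has risen at about 1.5 N m/rad since roughly 1.0 rad, so tall_seal is about 0.12–0.21. I'll add a small margin of 0.05 rad, hold and release.

Run:
```python
from turn import *
from cell import optics
import cv2
step(1.17);r.sleep(.5)
print(np.round(r.current_torque(),3),np.round(r.current_contact_force(),1))
r.set_gripper(1.0);r.sleep(.3)
print("open",r.current_opening(),np.round(r.current_torque(),3),np.round(r.current_contact_force(),1))
p=list(r.current_tool_pos());p[2]=.26;r.move_linear(p,vel=.1)
r.set_joints([-1.435,.351,1.652,0,1.139,-.085]);r.sleep(.2)
for n in ("side","top"):
    im=optics.get_image(n)
    c=im["pixels"][130:190,252:312] if n=="side" else im["pixels"][180:236,300:356]
    cv2.imwrite(f"pics/end_{n}.png",cv2.resize(c[:,:,::-1],(560,560),interpolation=cv2.INTER_CUBIC))
    import pickle;pickle.dump(im,open(f"end_{n}.pkl","wb"))
print(r.current_t())
a=[cv2.imread(f"pics/end_{n}.png") for n in ("side","top")]
cv2.imwrite("pics/end.png",cv2.resize(np.hstack(a),(800,400)))
```

```text
1.17 q6 1.167 Mz 0.222 +- 0.021 eff6 0.228 t 10.73
[ 0.429 -0.113  0.154] [-0.2  3.6  6.1]
open 0.9986287889687988 [-0.019  0.038  0.026] [ 1.1 -0.2 -0.5]
15.0667
```

View pics/end_top.png

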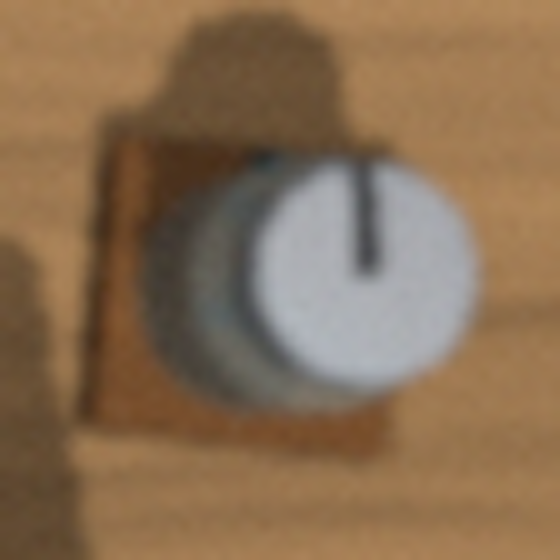

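View pics/end_side.png

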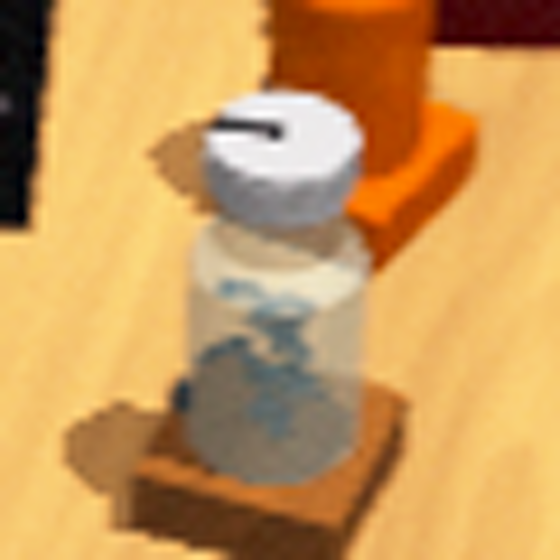

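Run:
```python
import pickle
from h import *
T=pickle.load(open("end_top.pkl","rb"));S=pickle.load(open("end_side.pkl","rb"))
f=lambda x,y,z:plane(T,(300+x/10-.45,180+y/10-.45),z)[:2]
g=lambda x,y:plane(S,(252+x*60/560-.45,130+y*60/560-.45),.165)[:2]
an=lambda d:np.degrees(np.arctan2(d[1],d[0])).round(1)
C=np.array([.4888,-.2871])
print("top",an(f(362,165,.165)-f(370,270,.165)),an(f(362,165,.165)-C),"side",an(g(214,124)-g(280,131)),an(g(214,124)-C))
print("stud top",an(f(263,160,.033)-C))
```

```text
top 1.5 -0.1 side 4.7 -1.3
stud top -6.3
```

The released pointer rests about 7° short of the stud, i.e. tall_seal ≈ 0.07, which is the spring-back expected from a snug lid. Handing in.

```bash
python3 -c "
from cell import r
r.hand_in();print(r.current_t())"
```

```text
the job is handed in; nothing more can be done
the job is handed in; nothing more can be done
```

The tallest jar's lid is screwed down snug, and I handed the job in at about 15 s of the 43 s allowed; the hand-in gave no verdict. I gripped it with 60 N and turned it 1.17 rad clockwise in steps. From about 1.0 rad on, the moment rose at about 1.5 N m per rad. I held it there for more than 0.5 s, let go and backed the arm away.

**Last checks:**
- **Snug:** at the hold, the pointer angle puts the seal at about 0.25 rad. Torque read on its own gives 0.17 to 0.24 rad, because the seal's friction is uncertain. Both are well inside 0.06 to 0.45.
- **After release:** the pointer rests about 6 to 8° before the stud in the top view, so the lid sprang back to a seal of about 0.07 rad, as expected. The side view alone is coarser, giving 5 to 11° before the stud.
- **Lid centre:** my first estimate was about 3 mm off because the depth mask included the lid's wall. I corrected it before gripping, using both views.
- **Other lids:** I never touched the other two jars, and I took no final picture of their pointers.

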